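# Close up the pinwheel layer of gift boxes in the crate

## Task

Two wooden gift boxes already stand in the corner of the half-built shipping crate; slide the two loose ones, flat and without lifting or tipping them, from the packing board into the two empty places on the crate's base so that the four make a square pinwheel layer (each box at right angles to its neighbours, a small hole in the middle). Close the layer up tight and square: boxes touching the crate's two sides and one another, the two that were there still in their places. Do not disturb the other things lying about.

Things in the scene. Friction and masses are not known exactly. Their poses are not given: they have to be found in the camera images.
- crate: Fixed grey packing board, top 18 mm above the table, with the crate's 200 x 200 mm plywood base let in flush (one level surface). Origin: middle of the base, at table height; x points to the far crate side, y to the left one. The board spans x -250 to 112, y -310 to 112 mm. Full layer, box centres (mm): far left (60, 40) long side along y; far right (40, -60) along x.
- corner (a point): Inner far left corner of the crate, at (100, 100, 18) mm in the crate's frame, axes as the crate's. The two fitted sides, wooden strips 12 mm thick and 30 mm high above the base, run from here: the far side along y, the left side along x, each 200 mm long. The near and right sides of the base are open.
- place_near_left (a point): Centre of the empty near left place on the base's top, at (-40, 60, 18) mm in the crate's frame, axes as the crate's; the box here lies with its long side along x, against the left crate side.
- place_near_right (a point): Centre of the empty near right place on the base's top, at (-60, -40, 18) mm in the crate's frame, axes as the crate's; the box here lies with its long side along y.
- box_far_left: Gift box of brown wood, 119 x 79 x 50 mm, 0.3 kg, lid shut; like the other three. Origin at the centre of its underside, x along its long side, z up; either way round is the same. Already in the far left place, long side along the far crate side.
- box_far_right: Gift box of brown wood, 119 x 79 x 50 mm, 0.3 kg, lid shut; like the other three. Origin at the centre of its underside, x along its long side, z up; either way round is the same. Already in the far right place, its end against the far crate side.
- box_near: Gift box of brown wood, 119 x 79 x 50 mm, 0.3 kg, lid shut; like the other three. Origin at the centre of its underside, x along its long side, z up; either way round is the same. Loose, in front of the near left place, its long side pointing roughly at the far crate side.
- box_side: Gift box of brown wood, 119 x 79 x 50 mm, 0.3 kg, lid shut; like the other three. Origin at the centre of its underside, x along its long side, z up; either way round is the same. Loose, on the board to the right of the near right place, its long side roughly parallel to the far crate side.
- slice: Bystander: wooden disc, diameter 52, 22 mm high, on the near part of the board. Origin centre of underside.
- spindle: Bystander: small turned wooden piece, diameter 44, 70 mm high, standing on the board to the right of the far right box. Origin centre of underside.
- glue: Bystander: white bottle, diameter 56, 150 mm high, on the table to the left. Origin centre of underside.
- mug: Bystander: white mug, diameter 80, 90 mm high, on the table to the left. Origin centre of underside.
- jar: Bystander: glass jar, diameter 70, 80 mm high, on the table to the left. Origin centre of underside.
- hammer: Bystander: hammer lying on the table to the right.
- candlestick: Bystander: turned wooden candlestick, diameter 70, 130 mm high, on the table to the right. Origin centre of underside.
Things that resemble listed ones, but are neither listed nor needed, are in the scene too. Leave any turquoise look-alike of the box_near alone. What is shaped like the box_side but yellow is not meant.

How it is judged:
At the end, for the whole second after the job is handed in: All four boxes lie flat and at rest on the crate's base, each with its centre within 7 mm in x and in y of its place in the layer and its sides within 0.06 rad of the crate's; the two loose boxes may take either of the two empty places (x of box_far_left in the frame of crate between 0.053 and 0.067 m and y of box_far_left in the frame of crate between 0.033 and 0.047 m and angle between the x axis of box_far_left and the y axis of crate, either way round below 0.06 rad and x of box_far_right in the frame of crate between 0.033 and 0.047 m and y of box_far_right in the frame of crate between -0.067 and -0.053 m and angle between the x axis of box_far_right and the x axis of crate, either way round below 0.06 rad and (((x of box_near in the frame of crate between -0.047 and -0.033 m and y of box_near in the frame of crate between 0.053 and 0.067 m and angle between the x axis of box_near and the x axis of crate, either way round below 0.06 rad) and (x of box_side in the frame of crate between -0.067 and -0.053 m and y of box_side in the frame of crate between -0.047 and -0.033 m and angle between the x axis of box_side and the y axis of crate, either way round below 0.06 rad)) or ((x of box_near in the frame of crate between -0.067 and -0.053 m and y of box_near in the frame of crate between -0.047 and -0.033 m and angle between the x axis of box_near and the y axis of crate, either way round below 0.06 rad) and (x of box_side in the frame of crate between -0.047 and -0.033 m and y of box_side in the frame of crate between 0.053 and 0.067 m and angle between the x axis of box_side and the x axis of crate, either way round below 0.06 rad))) and linear speed of each of box_far_left, box_far_right, box_near, box_side below 0.01 m/s and angle between each of box_far_left, box_far_right, box_near, box_side's own z axis and vertical below 0.05 rad and z of each of box_far_left, box_far_right, box_near, box_side in the frame of crate below 0.023 m); the robot touches nothing.
It fails at once if a box lifted more than 20 mm or tipped by more than 0.25 rad (z of any of box_far_left, box_far_right, box_near, box_side in the frame of crate above 0.038 m or angle between any of box_far_left, box_far_right, box_near, box_side's own z axis and vertical above 0.25 rad).
It fails at once if a bystander moved by more than 25 mm (distance of any of slice, spindle, glue, mug, jar, hammer, candlestick from where it was at the start of the episode above 0.025 m).
It also fails if it takes over 70 s, if anything falls off the work surface, if the arm or the gripper's body presses on something with over 40 N, if the wrist force passes 120 N, or if a joint passes its speed limit or range.

## Robot

A 6-joint arm with a two-finger parallel gripper is mounted at the origin on the work surface. World frame = base frame: x ahead of the robot, y to its left, z up, the work surface at z = 0. Lengths are in m, angles in rad, forces in N, time in s.
With the tool pointing down it reaches from about 0.3 to 0.825 m from the base axis. Payload 5.4 kg.
Tool frame: the origin (TCP) lies between the finger pads; the fingertips stand 25 mm ahead of it and the grasp point (between the pads) lies 6 mm ahead of it; z points along the fingers, y is the line along which they close (so a half turn about z gives the same grasp; the last joint's range is limited). The gripper opens to 92 mm and grips with 3 to 60 N. Pads are 20 mm wide; open, the fingers measure 128 mm over their backs; the gripper's body (75 mm by 189 mm) begins 69 mm behind the grasp point.
Start: joints at [-1.385, 0.158, 1.597, -0, 1.386, -0.21], TCP at [0.222, -0.531, 0.24] pointing down, gripper open.
Joint ranges: [-2.91, 2.91], [-0.94, 2.29], [0.18, 2.7], [-1.29, 4.43], [0.17, 2.64], [-3, 3]. Speed limits (rad/s): [2.57, 2.57, 3.14, 3.14, 3.14, 3.14].

## Interface

Orientations are given as a unit quaternion [x, y, z, w].
In Python, from plant import bot gives the robot as it stands. The module is installed in compiled form; this text tells all that it offers. Calls block until the motion is done:
- bot.move_pose(position, orientation): joint-space move of the TCP to a pose.
- bot.move_linear(position, rotation=None, speed=0.15): straight line of the TCP; rotation=None keeps the orientation; speed is the mean speed in m/s.
- bot.goto_joints(angles): joint-space move.
- bot.release() and bot.grasp(): open the fingers fully, or close them until they stop; the grip force is fixed at half the most.
- bot.dwell(seconds).
- bot.inverse_kinematics(position, orientation): joint angles nearest the present ones, or None.
- bot.observe(): the state.
- bot.get_image(name): name is "side" or "top" or "wrist"; returns the picture (384x512x3 uint8, red, green, blue); there is no depth.
- bot.camera_model(name): a dict with "camera_matrix" (3x3 intrinsics, pixels), "camera_from_world" (4x4, takes a point from world to camera coordinates). Camera axes: x right, y down, z forward; pixel columns grow to the right and rows downward; lengths in m; the calibration is good to about 2 mm. The wrist camera is an equidistant fisheye: a pixel r from the principal point sees the ray r / f radians off the axis. A picture is of the moment at which its call begins: read the wrist's pose just before it. camera_model takes no time and is no camera call; for the wrist camera it gives the pose at the moment of the call.
A pose or a line that the arm cannot do raises bot.PlanningError and nothing moves.
- bot.close_job(): hands the job in; it is judged then, once.
The state is a dict: "time": time; "q": joint angles; "joint_vel": joint speeds; "joint_torque": joint torques, N m; "ee_pos": TCP position; "tcp_rot": TCP orientation; "wrist_force": force on the tool from outside, world axes, zero at the start; "moment": the same for the moment, N m; "opening": finger opening in m; "grip_force": force on a finger pad.
Only numpy, scipy, OpenCV 4.12 (cv2) and the standard library are available. Lean on these libraries where they do the work, as an engineer would, in place of code of your own. Each camera call takes 0.05 s, during which the arm holds its last target. There are 200 camera calls.

## Working session

There is one attempt and no reset: what is moved stays moved. The work goes in short steps, each a Python script; the robot and the scene stay as the last script left them, time stands still between calls to the robot, and variables do not carry over. Pictures are saved under pics/ and viewed, at most 10 in all, crops included, and the job is handed in when it is done.

```bash
mkdir -p pics
python3 - <<'E'
from plant import bot
import cv2,numpy as np
for n in("top","side"):
    im=bot.get_image(n); cv2.imwrite(f"pics/{n}0.png",im[:,:,::-1]); 
    m=bot.camera_model(n); print(n,np.round(m["camera_matrix"],1).tolist(),np.round(m["camera_from_world"],3).tolist())
print(bot.observe()["time"],bot.observe()["tcp_rot"])
a=cv2.imread("pics/top0.png")
cv2.imwrite("pics/top0b.png",cv2.resize(a,(800,600),interpolation=cv2.INTER_CUBIC))
E
```

```text
top [[436.1, 0.0, 255.5], [0.0, 436.1, 186.9], [0.0, 0.0, 1.0]] [[0.016, -1.0, 0.001, -0.016], [-0.994, -0.016, -0.106, 0.532], [0.106, 0.001, -0.994, 1.227], [0.0, 0.0, 0.0, 1.0]]
side [[395.2, 0.0, 253.8], [0.0, 395.2, 188.4], [0.0, 0.0, 1.0]] [[-0.725, -0.688, 0.009, 0.369], [-0.465, 0.481, -0.743, 0.275], [0.507, -0.543, -0.669, 0.882], [0.0, 0.0, 0.0, 1.0]]
0.1 [ 9.80485324e-01  1.96590441e-01  4.32472238e-06 -8.53589596e-04]
```

View pics/top0b.png

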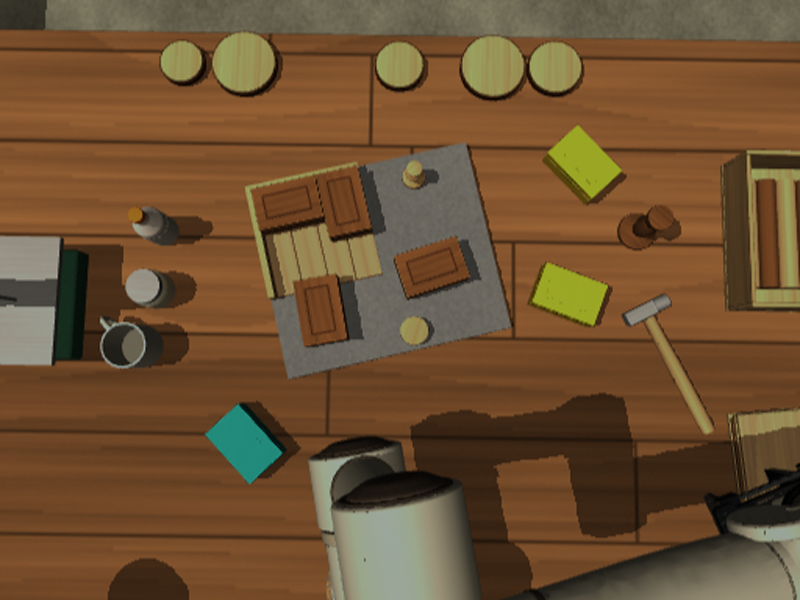

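View pics/side0.png

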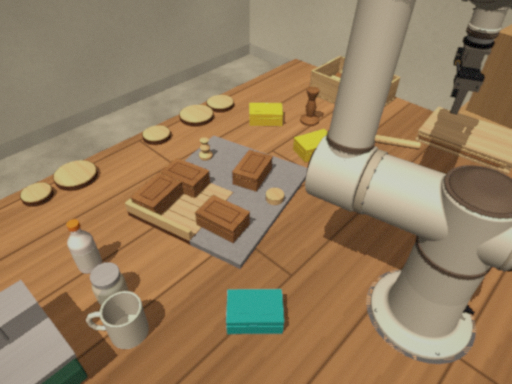

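The top view (800x600 scale) shows the crate corner at about (250,190) and two seated brown boxes at (290,205) and (345,200). The loose brown boxes are near at (320,310) and side at (432,267). The slice is at (414,331) and the spindle at (414,175). The look-alikes are turquoise at (245,443) and yellow at (583,163) and (570,294). Only the brown pair on the board fits the description. I'll confirm this in a crop with the measured outlines drawn on it.

```bash
cat > vis.py <<'E'
import cv2,numpy as np
from plant import bot
def project(P,n="top"):
    m=bot.camera_model(n); p=m["camera_from_world"]@np.append(P,1); q=m["camera_matrix"]@p[:3]; return q[:2]/q[2]
def ray(uv,z,n="top"):
    m=bot.camera_model(n); T=m["camera_from_world"]; R=T[:3,:3]; c=-R.T@T[:3,3]
    d=R.T@np.linalg.inv(m["camera_matrix"])@np.array([uv[0],uv[1],1.]); return (c+d*(z-c[2])/d[2])[:2]
def board(im):
    hsv=cv2.cvtColor(im,cv2.COLOR_RGB2HSV)
    g=((hsv[...,1]<60)&(hsv[...,2]>40)).astype(np.uint8)
    roi=np.zeros_like(g); roi[80:250,150:335]=1
    cs,_=cv2.findContours(g*roi,cv2.RETR_EXTERNAL,cv2.CHAIN_APPROX_NONE)
    return max(cs,key=cv2.contourArea)
E
python3 - <<'E'
from vis import *
im=cv2.imread("pics/top0.png")[:,:,::-1].copy()
c=board(im); h=cv2.convexHull(c); print(cv2.contourArea(c)); print(cv2.approxPolyDP(h,4,True)[:,0].tolist())
hsv=cv2.cvtColor(im,cv2.COLOR_RGB2HSV)
for p in [(205,198),(216,178),(276,171),(185,130),(221,129),(190,165),(300,200),(280,190),(256,190)]: print(p,hsv[p[1],p[0]])
crop=im[85:250,150:335]
cv2.imwrite("pics/crop0.png",cv2.resize(crop,(672,600),interpolation=cv2.INTER_CUBIC)[:,:,::-1])
E
```

```text
11123.0
[[297, 92], [326, 208], [184, 241], [174, 192], [230, 107]]
(205, 198) [ 12 180 115]
(216, 178) [ 11 204  10]
(276, 171) [ 12 178 116]
(185, 130) [ 13 181 114]
(221, 129) [ 13 181 110]
(190, 165) [ 19 130 116]
(300, 200) [ 22  28 101]
(280, 190) [ 23  29 106]
(256, 190) [ 20  28 109]
```

View pics/crop0.png

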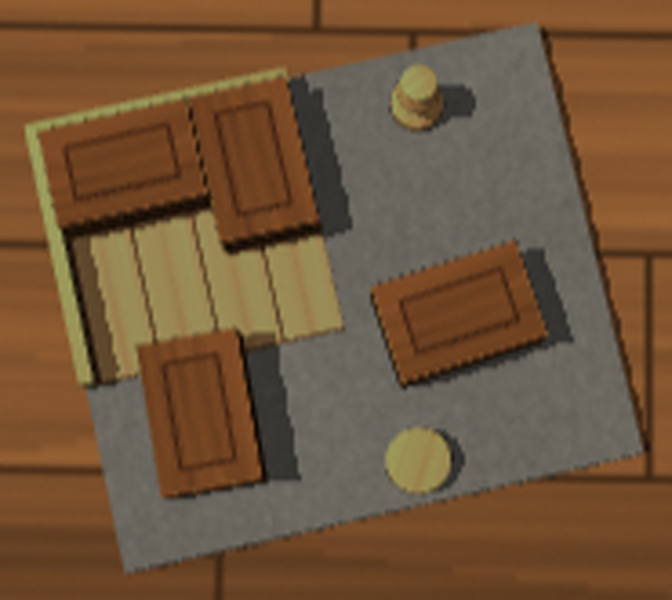

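The crop confirms it: loose box_near at crop (200,410), pointing at the far side, and loose box_side at crop (460,312), right of the near right place. Both are brown, and the slice (418,460) and spindle (417,97) are clear of them.

```bash
cat >> vis.py <<'E'
def boxes(im,poly):
    """brown box tops (z=.068) in the board's hull -> list of world corner rect (centre, yaw long, size)"""
    hsv=cv2.cvtColor(im,cv2.COLOR_RGB2HSV)
    m=((hsv[...,0]<17)&(hsv[...,1]>150)&(hsv[...,2]>60)).astype(np.uint8)
    r=np.zeros_like(m); cv2.fillPoly(r,[poly.astype(np.int32)],1); m*=r
    m=cv2.morphologyEx(m,cv2.MORPH_OPEN,np.ones((3,3)))
    out=[]
    for c in cv2.findContours(m,cv2.RETR_EXTERNAL,cv2.CHAIN_APPROX_NONE)[0]:
        if cv2.contourArea(c)<300: continue
        w=np.array([ray(p,.068) for p in c[:,0]],np.float32)
        (cx,cy),(a,b),t=cv2.minAreaRect(w); t=np.radians(t)+(np.pi/2 if b>a else 0)
        out.append((np.array([cx,cy]),t,max(a,b),min(a,b)))
    return out
def to_crate(fr,p,t): 
    c,s=np.cos(fr[2]),np.sin(fr[2]); d=np.asarray(p)-fr[:2]
    return np.array([c*d[0]+s*d[1],-s*d[0]+c*d[1]]),(t-fr[2]+np.pi/2)%np.pi-np.pi/2
def from_crate(fr,p):
    c,s=np.cos(fr[2]),np.sin(fr[2]); return np.array([fr[0]+c*p[0]-s*p[1],fr[1]+s*p[0]+c*p[1]])
E
python3 - <<'E'
from vis import *
im=cv2.imread("pics/top0.png")[:,:,::-1].copy()
px=np.array([[297,92],[326.5,208.5],[184,241.5]])
W=np.array([ray(p,.018) for p in px]); L=np.array([[.112,-.310],[-.25,-.31],[-.25,.112]])
a=L-L.mean(0); b=W-W.mean(0)
th=np.arctan2((a[:,0]*b[:,1]-a[:,1]*b[:,0]).sum(),(a*b).sum())
R=np.array([[np.cos(th),-np.sin(th)],[np.sin(th),np.cos(th)]]); t=W.mean(0)-R@L.mean(0)
fr=np.array([*t,th]); np.save("fr.npy",fr); print(fr, np.round((L@R.T+t-W)*1000,1))
corners=np.array([project([*from_crate(fr,p),.018]) for p in [(.15,-.31),(-.25,-.31),(-.25,.13),(.15,.13)]])
for c,t_,l,w in boxes(im,corners):
    p,y=to_crate(fr,c,t_); print(np.round(p*1000,1),np.degrees(y).round(1),np.round([l*1000,w*1000]))
for n,u,z in (("slice",(150+418/3.63,85+460/3.63),.04),("spindle",(150+420/3.63,85+80/3.63),.088)): print(n,np.round(1000*to_crate(fr,ray(u,z),0)[0]))
E
```

```text
[0.64031357 0.14712165 0.24132247] [[ 4.3 -1. ]
 [-2.3 -0.3]
 [-2.   1.2]]
[-144.8   21.8] -2.6 [119.  78.]
[-113.3 -188.8] -84.4 [119.  78.]
[38.5 -0.9] -89.9 [197. 119.]
[-56.2 -89.2] -89.9 [425. 387.]
slice [-218. -135.]
spindle [  64. -201.]
```

```bash
cat > arm.py <<'E'
from vis import *
from scipy.spatial.transform import Rotation as Ro
fr=np.load("fr.npy")
Z=.051
def quat(phi):
    """closing line at crate angle phi, tool down; of the two half turns the one with the smaller last joint"""
    f=phi+fr[2]; c,s=np.cos(f),np.sin(f)
    return Ro.from_matrix([[-s,c,0],[c,s,0],[0,0,-1]]).as_quat()
def P(x,y,z): return [*from_crate(fr,(x/1000,y/1000)),z]
def best(pos,phi):
    o=[(abs(j[5]),tuple(q)) for q in (quat(phi),quat(phi+np.pi)) if (j:=bot.inverse_kinematics(pos,q)) is not None]
    return list(min(o)[1])
def above(x,y,phi,z=.16): bot.move_pose(P(x,y,z),best(P(x,y,z),phi))
def lin(x,y,z=Z,phi=None,speed=.1):
    q=None
    if phi is not None:
        now=Ro.from_quat(bot.observe()["tcp_rot"]); q=min((quat(phi),quat(phi+np.pi)),key=lambda q:(now.inv()*Ro.from_quat(q)).magnitude())
    bot.move_linear(P(x,y,z),q,speed)
def F():
    f=bot.observe()["wrist_force"]; c,s=np.cos(fr[2]),np.sin(fr[2]); return np.array([c*f[0]+s*f[1],-s*f[0]+c*f[1],f[2]])
def push(a,b,fmax=8,step=2,speed=.03):
    """advance from a to b in small steps; stop when contact force has risen by fmax"""
    a,b=np.array(a,float),np.array(b,float); d=(b-a)/np.linalg.norm(b-a); n=int(np.ceil(np.linalg.norm(b-a)/step)); f0=F()
    for k in range(1,n+1):
        p=a+(b-a)*k/n; lin(*p,speed=speed); f=-(F()-f0)[:2]@d
        if f>fmax: break
    print("push end",p.round(1),"force",round(f,1),"of",b); return p
def look(name):
    im=bot.get_image("top"); cv2.imwrite(f"pics/{name}.png",im[:,:,::-1])
    cor=np.array([project([*from_crate(fr,p),.018]) for p in [(.15,-.31),(-.25,-.31),(-.25,.13),(.15,.13)]])
    for c,t,l,w in boxes(im,cor):
        if l<.25:
            p,y=to_crate(fr,c,t); print(np.round(p*1000,1),np.degrees(y).round(1),np.round([l*1000,w*1000]))
    print("t",bot.observe()["time"])
E
python3 - <<'E'
import numpy as np
fr=np.load("fr.npy"); c,s=np.cos(fr[2]),np.sin(fr[2])
d=np.array([-.0015,-.0009]); fr[:2]+=[c*d[0]-s*d[1],s*d[0]+c*d[1]]; np.save("fr.npy",fr)
from arm import *
ph=np.pi/2-np.radians(2.6)
above(-143.3,22.7,ph); lin(-143.3,22.7,Z,speed=.15)
print(F()); bot.grasp(); print(bot.observe()["opening"],F())
lin(-100,26,Z,np.pi/2,.08); lin(-46,27,Z,speed=.08); print(F())
bot.release(); bot.dwell(.1); lin(-46,27,.16,speed=.25)
print(bot.observe()["time"],bot.observe()["q"])
E
```

```text
[ 0.42491592 -0.73237901  0.14388107]
0.07887924369541101 [-1.16236042  0.50914204  5.53553169]
[-2.82352708 -0.66346362  7.58933434]
6.4667 [ 6.94525791e-02  3.15749122e-01  1.57501235e+00 -2.96476179e-05
  1.25203399e+00  1.39897746e+00]
```

Run:
```python
from arm import *
bot.grasp()
above(-52,-40,0,.13); lin(-52,-40,Z,speed=.15); lin(-52,-27,Z)
p=push((-52,-27),(-52,16),8)
lin(p[0],p[1]-12,Z); lin(p[0],p[1]-12,.13,speed=.25)
above(-140,60,np.pi/2,.13); lin(-140,60,Z,speed=.15)
p=push((-140,60),(-104,60),8)
lin(p[0]-12,60,Z); lin(p[0]-12,60,.16,speed=.25)
above(-112,-187,np.radians(5.6),.16)
im=bot.get_image("wrist"); cv2.imwrite("pics/w1.png",im[:,:,::-1])
look("top1")
```

```text
push end [-52.  14.] force 11.9 of [-52.  16.]
push end [-104.   60.] force 15.6 of [-104.   60.]
[-115.5 -150.5] 5.6 [78. 43.]
[0.8 0.1] -0.1 [197. 197.]
t 25.65
```

View pics/top1.png

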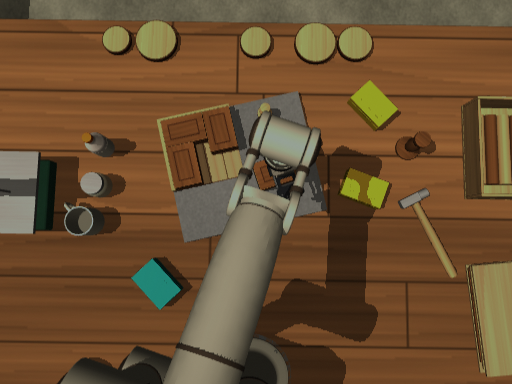

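box_near is seated: the three-box blob measures 197x197 mm, centred within 1 mm. Next is box_side, still at about pixel (270,175) under the gripper.

Run:
```python
from arm import *
bot.release(); lin(-112,-187,Z,np.radians(5.6),speed=.15)
print(F()); bot.grasp(); print(bot.observe()["opening"])
lin(-100,-140,Z,0,.08); lin(-95,-50,Z,speed=.1); print(F())
bot.release(); bot.dwell(.1); lin(-95,-50,.14,speed=.25)
bot.grasp()
above(-158,-52,np.pi/2,.13); lin(-158,-52,Z,speed=.15); lin(-148,-52)
p=push((-148,-52),(-103,-52),8)
lin(p[0]-12,p[1],Z); lin(p[0]-12,p[1],.13,speed=.25)
above(-60,-140,0,.13); lin(-60,-140,Z,speed=.15); lin(-60,-125,Z)
p=push((-60,-125),(-60,-103),8)
lin(-60,p[1]-12,Z); lin(-60,p[1]-12,.2,speed=.25)
print(bot.observe()["time"])
above(-170,-330,0,.22)
look("top2")
```

```text
[0.32548365 0.21735351 0.67036565]
0.07883367727652138
[-0.11668699 -1.20465647  7.13101397]
push end [-105.  -52.] force 12.1 of [-103.  -52.]
push end [ -60. -105.] force 13.4 of [ -60. -103.]
46.9
[1.1 0.1] -89.9 [198. 198.]
t 47.9
```

View pics/top2.png

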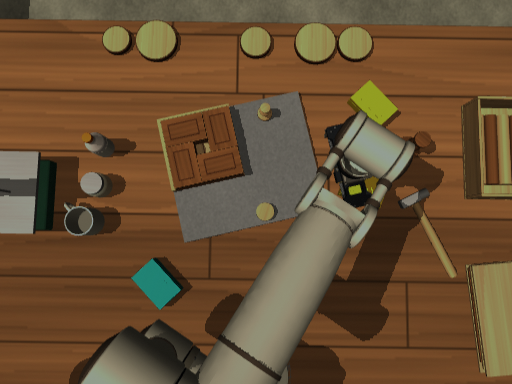

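The picture shows a closed pinwheel at pixel (202,147), 198x198 mm and square, with the small hole in the middle. The slice (265,212) and spindle (265,111) haven't moved, and the arm is clear.

```bash
python3 -c "
from plant import bot
print(bot.close_job())"
```

```text
the job is handed in; nothing more can be done
None
```

I slid both loose boxes into their places and handed the job in at about 48 s. The last top view shows the four boxes as a tight, square pinwheel (198 x 198 mm outline) with no bystander visibly moved; `close_job` returned no verdict.

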